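Change over the modules in the test jig

TASK

Turn the test jig's clamp knob counter-clockwise until it clicks open, and move every tested module from the jig to the black tray, lying flat in it. Put each module waiting on the blue mat into a bay of its own, contact end to the contact rail, and push it square and flush into the bay's corner, against the rail and the rib on the robot's left; only when all are in, turn the knob back until it clicks shut. Let go of everything and leave the meter, spool and bottle where they are.

Things in the scene. Friction and masses are not known exactly. Their poses are not given: they have to be found in the camera images.
- jig: test jig, fixed: aluminium plate 270 x 250 mm, upper face 12 mm above the bench. Origin on the bench (plate x -152 to +118, y -125 to +125 mm); +x away from the robot, z up. Black contact rail along its far end: face at x = 85 mm, top 32 mm above the bench. Before it three bays 75 mm apart, each 69 mm wide, between four 6 mm ribs along x whose tops are 20 mm above the bench.
- bar_face (a point): middle of the face, towards the rail, of the rubber clamp bar (219 mm along the jig's y, 27 mm high over the bench) that closes the bays on the robot's side. Open, it leaves about 99 mm from rail to bar. Shut, springs press it with about 5 N onto the modules, towards the rail, and it leaves under 90 mm, so no module goes in or out.
- clamp (a joint): angle of the clamp knob (rad): 0 = shut, modules clamped; 1.4 = open (counter-clockwise from above). A spring detent holds it in either end notch: about 0.2 N m to break it out, less and less towards half-way (0.7 rad); past that it snaps on into the other notch by itself, but let go before half-way it springs back.
- knob_grip (a point): on the knob's upright axis at the height to grip, 54 mm above the bench (jig x = -88 mm, y = 0). Black bar handle 64 mm long, 14 mm thick, 38 to 66 mm above the bench, on a steel collar of radius 19 mm (top 34 mm) and a grey block (top 26 mm). Shut, the bar lies along the jig's y. The axes turn with the knob: x across the bar, y along it.
- tray: low black tray for tested modules, on the bench to the robot's left, fixed: 148 x 216 mm (x, y) outside, walls 4 mm thick and 16 mm high, floor 4 mm thick. Origin at the centre of its underside. Three modules fit side by side along its y, 67 mm apart.
- seat0 (a point): bay 0 of the jig (the +y one): where a module's origin lies when it is pushed fully into the bay's corner, the one between the rail and the rib on the bay's +y side; on the bay floor, 12 mm above the bench; axes as the jig's. A module has 9 mm of side play in a bay
- contact0 (a point): bay 0: foot of the contact rail, where the middle of the module's contact end lies when seated; 45 mm from seat0 in +x of the jig
- seat1 (a point): bay 1 of the jig (the middle one): where a module's origin lies when it is pushed fully into the bay's corner, the one between the rail and the rib on the bay's +y side; on the bay floor, 12 mm above the bench; axes as the jig's. A module has 9 mm of side play in a bay
- contact1 (a point): bay 1: foot of the contact rail, where the middle of the module's contact end lies when seated; 45 mm from seat1 in +x of the jig
- seat2 (a point): bay 2 of the jig (the -y one): where a module's origin lies when it is pushed fully into the bay's corner, the one between the rail and the rib on the bay's +y side; on the bay floor, 12 mm above the bench; axes as the jig's. A module has 9 mm of side play in a bay
- contact2 (a point): bay 2: foot of the contact rail, where the middle of the module's contact end lies when seated; 45 mm from seat2 in +x of the jig
- new_a: power module 90 x 60 mm: dark green board 5 mm thick, finned aluminium heatsink in its middle (56 mm in x, 34 mm wide in y, 5 to 39 mm above the underside: grip across the 34 mm), 0.15-0.31 kg. Origin: centre of underside, z up; +x: end with brass edge contacts; -x: end with grey terminal block 16 mm high. Waiting untested on the blue mat (2 mm thick) to the robot's right; may be absent.
- new_a_edge (a point): middle of the lower edge of new_a's contact end, 45 mm in +x from its origin
- new_b: power module 90 x 60 mm: dark green board 5 mm thick, finned aluminium heatsink in its middle (56 mm in x, 34 mm wide in y, 5 to 39 mm above the underside: grip across the 34 mm), 0.15-0.31 kg. Origin: centre of underside, z up; +x: end with brass edge contacts; -x: end with grey terminal block 16 mm high. Waiting untested on the blue mat (2 mm thick) to the robot's right; may be absent.
- new_b_edge (a point): middle of the lower edge of new_b's contact end, 45 mm in +x from its origin
- new_c: power module 90 x 60 mm: dark green board 5 mm thick, finned aluminium heatsink in its middle (56 mm in x, 34 mm wide in y, 5 to 39 mm above the underside: grip across the 34 mm), 0.15-0.31 kg. Origin: centre of underside, z up; +x: end with brass edge contacts; -x: end with grey terminal block 16 mm high. Waiting untested on the blue mat (2 mm thick) to the robot's right; may be absent.
- new_c_edge (a point): middle of the lower edge of new_c's contact end, 45 mm in +x from its origin
- old_a: power module 90 x 60 mm: dark green board 5 mm thick, finned aluminium heatsink in its middle (56 mm in x, 34 mm wide in y, 5 to 39 mm above the underside: grip across the 34 mm), 0.15-0.31 kg. Origin: centre of underside, z up; +x: end with brass edge contacts; -x: end with grey terminal block 16 mm high. Tested, at the start still clamped in a bay of the jig; may be absent.
- old_b: power module 90 x 60 mm: dark green board 5 mm thick, finned aluminium heatsink in its middle (56 mm in x, 34 mm wide in y, 5 to 39 mm above the underside: grip across the 34 mm), 0.15-0.31 kg. Origin: centre of underside, z up; +x: end with brass edge contacts; -x: end with grey terminal block 16 mm high. Tested, at the start still clamped in a bay of the jig; may be absent.
- old_c: power module 90 x 60 mm: dark green board 5 mm thick, finned aluminium heatsink in its middle (56 mm in x, 34 mm wide in y, 5 to 39 mm above the underside: grip across the 34 mm), 0.15-0.31 kg. Origin: centre of underside, z up; +x: end with brass edge contacts; -x: end with grey terminal block 16 mm high. Tested, at the start still clamped in a bay of the jig; may be absent.
- meter: bystander: orange handheld multimeter lying on the bench, 165 x 80 x 36 mm; origin under its centre
- spool: bystander: spool of solder 60 mm across, 40 mm high, standing; origin under its centre
- cleaner: bystander: white bottle of cleaner 58 mm across, 150 mm high; origin under its centre
Not all that is in view belongs to the job. Leave any pink or purple look-alike of the old_b alone.

How it is judged:
By the outcome, as a careful person would: the job done as asked, in the order asked, and still so for the second after the job is handed in, with the robot touching nothing.
Of new_a, new_b, new_c only 2 to 3 are there at a start; the rules pass over those that are not, and their reading is None.
Of old_a, old_b, old_c only 2 to 3 are there at a start; the rules pass over those that are not, and their reading is None.
At some moment in a run one of new_a, new_b, new_c may be knocked a few centimetres aside while the robot is not near it.
Once in a run the grip may slacken for a moment while it holds something.
It also fails if it takes over 210 s, if anything falls off the work surface, if the arm or the gripper's body presses on something with over 40 N, if the wrist force passes 120 N, or if a joint passes its speed limit or range.

ROBOT

A 6-joint arm with a two-finger parallel gripper is mounted at the origin on the work surface. World frame = base frame: x ahead of the robot, y to its left, z up, the work surface at z = 0. Lengths are in mm, angles in rad, forces in N, time in s.
With the tool pointing down it reaches from about 300 to 775 mm from the base axis. Payload 14.6 kg.
Tool frame: the origin (TCP) lies midway between the tips of the shut fingers; the grasp point (between the pads) lies 19 mm behind it (manip.grasp_offset is the distance from the TCP to the grasp point, in mm); z points along the fingers, y is the line along which they close (so a half turn about z gives the same grasp; the last joint's range is limited). The gripper opens to 94 mm and grips with 3 to 60 N. Pads are 16 mm wide; open, the fingers measure 119 mm over their backs; the gripper's body (75 mm by 177 mm) begins 78 mm behind the grasp point.
Start: joints at [1.139, 0.3, 1.521, -0, 1.321, -0.067], TCP at [196.216, 513.798, 167.046] pointing down, gripper open.
Joint ranges: [-3.03, 3.03], [-0.79, 2.21], [0.23, 2.52], [-1.04, 4.18], [0, 3.07], [-2.55, 2.55]. Speed limits (rad/s): [2.22, 2.22, 2.57, 3.14, 3.14, 3.14].

INTERFACE

Orientations are given as [roll, pitch, yaw] about the fixed x, y, z axes, in that order (R = Rz(yaw) Ry(pitch) Rx(roll)).
In Python, from cell import manip, viewer gives the robot as it stands. The module is installed in compiled form; this text tells all that it offers.
- The arm moves only by the tool move_arm, never from a script. Its argument "moves" is a list of rows, each a list of 4 numbers: the shift along the tool's x, y, z in m, then the turn about the tool's z in rad. A call has 1 to 12 rows; each row is the pose to reach, as a shift and turn from the pose commanded when the call began, along the tool's axes at that moment; what a row does not reach only later rows make up. A row lasts 1/10 s, in which the tool goes at most 50 mm and 8.59 degrees, less where a joint would pass 70% of its speed; a pose out of reach is approached as far as the arm can. A call with a gripper value outside its range is refused whole. "jaw" is the finger opening in m, from 0 to 0.094, set as the call begins (left out, the last holds). The fingers move at their own pace and stop on an object; "squeeze" is the grip in N (left out, the last holds). Time passes only in rows, so rows that repeat a pose let the fingers close. It gives the time, the measured TCP pose, the force, the opening and the grip force at its end, in the units of the state.
- manip.read_state(): the state, without advancing time (a new reading comes with each control period).
- viewer.camera(name): name is "scene" or "top" or "wrist"; returns a dict with "frame" (384x512x3 uint8, blue, green, red), "z_map" (384x512 float32, mm along the optical axis (not along the pixel's ray), 0 where there is no reading), "fx", "fy", "cx", "cy" (pixels), "origin" and "orientation" of the camera in the world. Camera axes: x right, y down, z forward; pixel columns grow to the right and rows downward; lengths in mm; the calibration is good to about 2 mm. A picture is of the moment at which its call begins.
- manip.sign_off(): hands the job in; it is judged then, once.
The state is a dict: "clock": time; "joints": joint angles; "qd": joint speeds; "effort": joint torques, N m; "eef_pos": TCP position; "eef_rot": TCP orientation; "wrist_force": force on the tool from outside, world axes, zero at the start; "moment": the same for the moment, N m; "finger_gap": finger opening in mm; "finger_force": force on a finger pad.
Only numpy, scipy, OpenCV 4.12 (cv2) and the standard library are available. Lean on these libraries where they do the work, as an engineer would, in place of code of your own. Each camera call takes 0.05 s, during which the arm holds its last target. There are 200 camera calls.

## Working session

There is one attempt and no reset: what is moved stays moved. The work goes in short steps, Python scripts to look and compute and a tool call to move; the robot and the scene stay as the last step left them, time stands still between calls to the robot, and variables do not carry over. Pictures are saved under pics/ and viewed, at most 14 in all, crops included, and the job is handed in when it is done.

Besides the shell and the picture viewer there is one more tool, called after "Request:" as name(argument=value, ...) on one line, values as JSON. move_arm: Moves the arm, as the interface text tells. Its arguments: {"type":"object","properties":{"moves":{"type":"array"},"jaw":{"type":"number"},"squeeze":{"type":"number"}},"required":["moves"]}

```bash
mkdir -p pics
cat > h.py <<'E'
import numpy as np, cv2
from cell import manip, viewer
from scipy.spatial.transform import Rotation as R
def cam(n):
    c=viewer.camera(n); return c
def rot(c):
    o=np.array(c['orientation'],float)
    return o if o.shape==(3,3) else (R.from_euler('xyz',o).as_matrix() if o.size==3 else R.from_quat(o).as_matrix())
def cloud(c):
    z=c['z_map']; v,u=np.mgrid[:z.shape[0],:z.shape[1]]
    p=np.stack([(u-c['cx'])/c['fx']*z,(v-c['cy'])/c['fy']*z,z],-1)
    w=p@rot(c).T+np.array(c['origin']); w[z==0]=np.nan; return w
E
python3 - <<'E'
from h import *
s=manip.read_state(); print({k:np.round(v,3).tolist() for k,v in s.items()}, manip.grasp_offset)
ims=[]
for n in ['top','scene']:
    c=cam(n); print(n,c['origin'],c['orientation'],c['fx'],c['cx'],c['cy']); cv2.imwrite(f'pics/{n}0.png',cv2.resize(c['frame'],(800,600),interpolation=cv2.INTER_CUBIC)); np.savez(n+'0.npz',w=cloud(c),f=c['frame'])
E
```

```text
{'clock': 0.0, 'joints': [1.139, 0.3, 1.522, -0.0, 1.321, -0.067], 'qd': [-0.001, -0.0, -0.001, -0.0, 0.001, -0.0], 'effort': [0.001, -53.182, -35.272, 0.071, 0.024, -0.0], 'eef_pos': [196.104, 513.543, 166.5], 'eef_rot': [-3.14, -0.0, 2.777], 'wrist_force': [0.29, -0.428, -0.487], 'moment': [0.019, -0.051, 0.008], 'finger_force': 0.0, 'finger_gap': 94.088} 18.8
top [ 470.16221675   -2.50033841 1109.79170147] [-3.07264687 -0.00343654 -1.57395121] 409.44996814107986 254.6990712783962 187.34863035117493
scene [1147.88557932 -623.92826706  602.19888009] [-2.14644086 -0.00686387  0.78545582] 374.093731876738 255.9589355262838 193.67738096805593
```

View pics/top0.png

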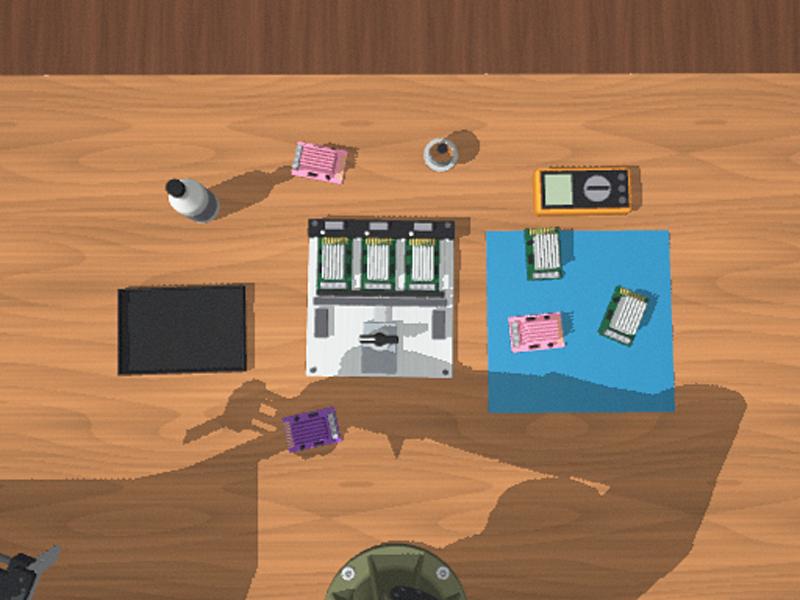

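View pics/scene0.png

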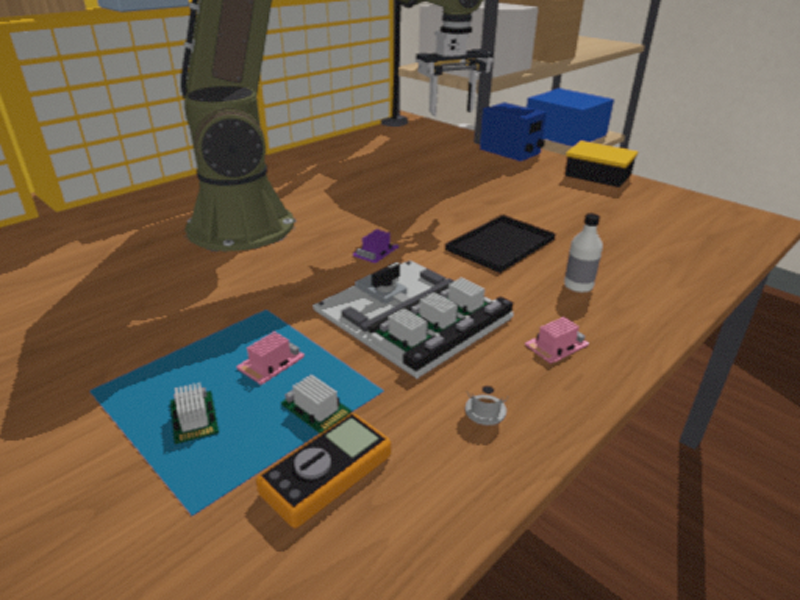

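Run:
```python
from h import *
d=np.load('top0.npz'); w,f=d['w'],d['f'].astype(int)
hsv=cv2.cvtColor(d['f'],cv2.COLOR_BGR2HSV)
s=800/512
def at(u,v):
    u=int(u/s);v=int(v/s); return np.nanmedian(w[v-1:v+2,u-1:u+2].reshape(-1,3),0).round(1)
for n,p in dict(bench=(560,520),mat=(640,370),plate=(340,360),tray=(180,330),knob=(378,339)).items(): print(n,at(*p))
for n,(u,v) in dict(J0=(333,262),J1=(378,262),J2=(423,262),N0=(544,253),N1=(627,315)).items():
    u=int(u/s);v=int(v/s); sl=np.s_[v-30:v+30,u-22:u+22]
    q=w[sl].reshape(-1,3); g=hsv[sl].reshape(-1,3); zt=45 if n[0]=='J' else 35
    m=(q[:,2]>zt-6)&(q[:,2]<zt+12)&(np.hypot(*(q[:,:2]-at(u*s,v*s)[:2]).T)<45)
    if n[0]=='J': m&=abs(q[:,1]-at(u*s,v*s)[1])<25
    r=cv2.minAreaRect(q[m,:2].astype(np.float32)); print(n,m.sum(),np.round(r[0],1),np.round(r[1],1),round(r[2],1),np.nanmedian(q[m,2]).round(1))
# plate
def rect(n,m):
    q=w[m]; r=cv2.minAreaRect(q[:,:2].astype(np.float32)); print(n,m.sum(),np.round(r[0],1),np.round(r[1],1),round(r[2],2))
X,Y,Z=w[...,0],w[...,1],w[...,2]
reg=(X>300)&(X<620)&(abs(Y)<170)
m=reg&(Z>8); n_,l,st,_=cv2.connectedComponentsWithStats(m.astype(np.uint8)); k=1+st[1:,4].argmax(); rect('jig',l==k)
m=reg&(Z>42)&(X<440)&(abs(Y)<80); m&=d['f'].max(2)<80; rect('knob',m)
reg=(X>300)&(X<560)&(Y>170)&(Y<520)
m=reg&(Z>9)&(Z<25); rect('traywall',m); m=reg&(d['f'].max(2)<60)&(Z<25)&(Z>1); rect('trayblack',m)
m=(hsv[...,0]>90)&(hsv[...,0]<115)&(hsv[...,1]>120)&(Y<0); rect('mat',m)
c=d['f'][130:250,185:440]; cv2.imwrite('pics/crop.png',cv2.resize(c,None,fx=3.1,fy=3.1,interpolation=cv2.INTER_CUBIC))
```

```text
bench [ 161.5 -280.    -0.5]
mat [ 414.1 -421.9    2.1]
plate [432.2  94.3  12. ]
tray [483.8 370.1   3.7]
knob [469.3  28.8  67.9]
J0 201 [598.  103.4] [34.  55.4] 89.7 50.8
J1 156 [595.8  29.1] [31.5 55.9] 89.8 51.3
J2 161 [595.1 -46.4] [31.5 55.7] 89.7 51.3
N0 282 [ 614.9 -257.2] [56.5 35.5] 2.2 39.5
N1 314 [ 506.9 -394.1] [37.1 55.8] 69.2 39.3
jig 7558 [511.7  26.1] [249.6 218. ] 89.56
knob 0 [0. 0.] [0. 0.] 0.0
traywall 546 [435.1 322.6] [247.2 301.5] 0.91
trayblack 4154 [484.8 364.8] [145.2 215.7] 1.59
mat 11319 [ 498.  -320.2] [312.9 319.5] 0.09
```

View pics/crop.png

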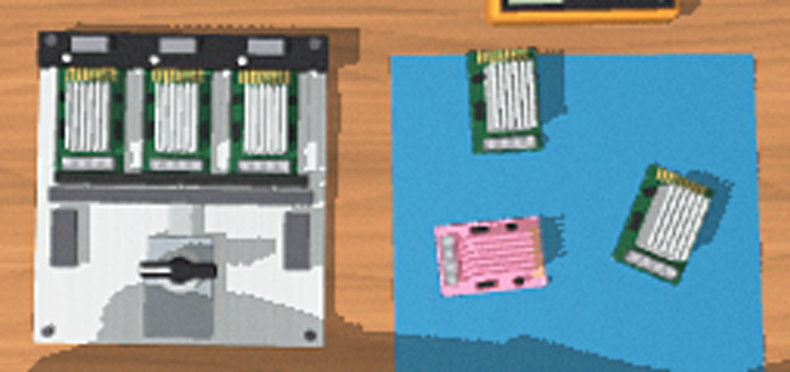

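Top crop: three green tested modules sit in the bays, at crop (90,120), (178,120) and (265,120). Two green new modules are on the mat at (505,100) and (665,222). The pink module at (490,257) and the purple one are look-alikes, so I'll leave them alone. Next I move over the knob.

Request:
move_arm(moves=[[-0.428,-0.355,-0.033,1.206],[-0.428,-0.355,-0.033,1.206],[-0.428,-0.355,-0.033,1.206],[-0.428,-0.355,-0.033,1.206],[-0.428,-0.355,-0.033,1.206],[-0.428,-0.355,-0.033,1.206],[-0.428,-0.355,-0.033,1.206],[-0.428,-0.355,-0.033,1.206],[-0.428,-0.355,-0.033,1.206],[-0.428,-0.355,-0.033,1.206],[-0.428,-0.355,-0.033,1.206],[-0.428,-0.355,-0.033,1.206]], jaw=0.045, squeeze=30)

```text
clock: 1.3
eef_pos: [470.8, 25.7, 199.8]
eef_rot: [-3.141, 0.001, 1.567]
wrist_force: [0.5, 0.8, -0.3]
finger_gap: 45.0
finger_force: 0.0
```

Request:
move_arm(moves=[[0,0,0,0],[0,0,0,0],[0,0,0,0]])

```text
clock: 1.6
eef_pos: [468.9, 30.7, 200.0]
eef_rot: [-3.141, -0.0, 1.573]
wrist_force: [1.0, -0.2, -0.7]
finger_gap: 45.0
finger_force: 0.0
```

```bash
cat >> h.py <<'E'
def to(x,y,z,yaw,s=None):
    s=s or manip.read_state(); p=np.array(s['eef_pos']); a=s['eef_rot'][2]
    d=np.array([x,y,z])-p; t=-(yaw-a+np.pi)%(2*np.pi); t=-(((yaw-a)+np.pi)%(2*np.pi)-np.pi)
    print('move',np.round([(d[0]*np.cos(a)+d[1]*np.sin(a))/1e3,(d[0]*np.sin(a)-d[1]*np.cos(a))/1e3,-d[2]/1e3,t],4).tolist())
def st():
    s=manip.read_state(); print(round(s['clock'],1),np.round(s['eef_pos'],1),np.round(s['eef_rot'],3),'F',np.round(s['wrist_force'],1),'gap',round(s['finger_gap'],1),round(s['finger_force'],1)); return s
E
python3 - <<'E'
from h import *
st(); c=cam('wrist'); print(c['origin'],c['orientation'],c['fx']); np.savez('w1.npz',w=cloud(c),f=c['frame']); cv2.imwrite('pics/w1.png',c['frame'])
E
```

```text
1.6 [468.9  30.7 200. ] [-3.141 -0.     1.573] F [ 1.  -0.2 -0.7] gap 45.0 0.0
[468.18603815 113.38566656 417.56600124] [ 2.85591313e+00 -9.94891456e-04  2.91441965e-03] 268.3761676852803
```

View pics/w1.png

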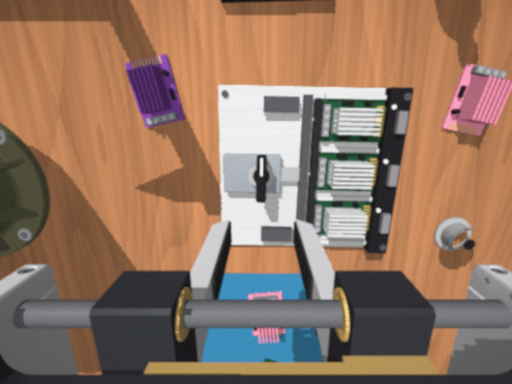

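The wrist view shows the shut knob at (261,178), the rail at x≈395, and the three modules at (350,120), (350,175) and (350,222). Next I fit the jig and knob from its depth.

Run:
```python
from h import *
for nm in ['w1','top0']:
    d=np.load(nm+'.npz'); w=d['w']; X,Y,Z=w[...,0],w[...,1],w[...,2]; b=d['f'].max(2)
    m=(Z>55)&(Z<75)&(X>430)&(X<510)&(Y>-20)&(Y<80); q=w[m]; r=cv2.minAreaRect(q[:,:2].astype(np.float32)); print(nm,'knob',m.sum(),np.round(r,1) if 0 else r, np.median(q[:,2]))
    # rail top: z 28..36, x 630-680
    m=(Z>28)&(Z<35.5)&(X>625)&(X<690)&(Y>-105)&(Y<160)
    for y0 in range(-90,150,40):
        k=m&(Y>y0)&(Y<y0+20); print(' rail y',y0, np.percentile(X[k],[2,98]).round(1) if k.sum()>5 else k.sum(),end='')
    print()
    m=(Z>7)&(Z<40)&(X>380)&(X<700)&(Y>-130)&(Y<190); r=cv2.minAreaRect(w[m][:,:2].astype(np.float32)); print('jig',r)
    for x0 in (420,450,480): 
        k=m&(abs(X-x0)<8); print(x0,np.percentile(Y[k],[0.5,99.5]).round(1),end=' ')
    # ribs: z 18..23 between rail & bar; heatsinks
    for a,bb in((560,625),):
        k=(Z>46)&(Z<56)&(X>a)&(X<bb); hy=np.histogram(Y[k],np.arange(-80,140,4)); print(hy[0])
    k=(Z>18)&(Z<25)&(X>590)&(X<630)&(Y>-100)&(Y<160); print(np.histogram(Y[k],np.arange(-100,160,3))[0])
```

```text
w1 knob 464 ((467.4742431640625, 27.584617614746094), (62.320194244384766, 13.819957733154297), 89.85382843017578) 65.39391409191114
 rail y -90 [639.1 667.8] rail y -50 [639.5 668.8] rail y -10 [640.3 669.2] rail y 30 [640.8 670.2] rail y 70 [641.7 670.4] rail y 110 [642.2 671.2]
jig ((537.6195678710938, 25.591690063476562), (249.8465576171875, 267.71966552734375), 88.95772552490234)
420 [-93.3 151.3] 450 [-96.4 151.3] 480 [-96.  150.2] [  0   0   0   1  92  43  87  83  41 107  47  70 103   0   0   0   0   0
   0   0   0   0  14  88  44  64 114  37  68  97  37  79   0   0   0   0
   0   0   0   0   0  23  77  97  43  56  85  11  88  52  43   0   0   0]
[ 0  0  1 45 36 12  0  0  0  0  0  0  0  0  0  0  0  0  0  0  0  0  0 34
  0  9 15 13 44 41  7  0  0  2  4  0  0  0  0  0  0  0  0  0  0  0  0  0
 20  3 13 15 13 53 51  0  0  0  4 14 15  5  0  0  0  0  0  0  0  0  0  0
  0  0 10 17 15  5 83 54  0  0  0  0  0  0]
top0 knob 127 ((468.0093994140625, 26.204620361328125), (61.036869049072266, 12.719669342041016), 89.74981689453125) 66.38468909653443
 rail y -90 [638.3 668.1] rail y -50 [638.7 668.2] rail y -10 [639.9 668. ] rail y 30 [641.2 668.7] rail y 70 [641.5 668.4] rail y 110 [641.5 671.2]
jig ((534.6929931640625, 25.021324157714844), (288.69940185546875, 268.8573303222656), 4.028160572052002)
420 [-94.8 150.2] 450 [-97.9 150.5] 480 [-98.2 150.7] [ 0  0  0  0 21 19 15 22  0 22  7 18 21  0  0  0  0  0  0  0  0  0  0 21
 22  4 21 22  0 31  0 21  0  0  0  0  0  0  0  0  0  8 20 19 17 12 26  4
 22 21  9  0  0  0]
[ 0  0  0 18 13  0  0  0  5  7 10  6  2  0  1  1  1  1  0  2  0  0  1  9
  7  6  7  5 14 13  0  0  0  6  7  5  6  3  1  1  0  1  0  1  1  1  0  0
  0  6  5  5  4 16 12  0  0  0  6  5  7  7  5  0  0  0  0  0  1  0  0  0
  0  0  0  5  8  9 21  6  0  0  0  0  0  0]
```

Request:
move_arm(moves=[[-0.003,-0.001,0.04,0.017],[-0.003,-0.001,0.08,0.017],[-0.003,-0.001,0.12,0.017],[-0.003,-0.001,0.145,0.017],[-0.003,-0.001,0.155,0.017],[-0.003,-0.001,0.162,0.017],[-0.003,-0.001,0.162,0.017],[-0.003,-0.001,0.162,0.017]])

```text
clock: 2.45
eef_pos: [469.1, 26.6, 39.1]
eef_rot: [3.14, 0.0, 1.554]
wrist_force: [-0.2, 0.1, 0.2]
finger_gap: 45.0
finger_force: 0.0
```

Request:
move_arm(moves=[[0,0,0,0],[0,0,0,0],[0,0,0,0],[0,0,0,0],[0,0,0,0],[0,0,0,0]], jaw=0.005, squeeze=30)

```text
clock: 3.05
eef_pos: [468.4, 26.5, 38.0]
eef_rot: [-3.142, -0.0, 1.554]
wrist_force: [-0.2, -0.1, 0.0]
finger_gap: 5.2
finger_force: 0.0
```

```bash
python3 -c "
from h import *
st()"
```

```text
3.0 [468.4  26.5  38. ] [-3.142 -0.     1.554] F [-0.2 -0.1  0. ] gap 5.2 0.0
```

```bash
python3 -c "
from h import *
c=cam('wrist'); cv2.imwrite('pics/w2.png',c['frame'])
c=cam('scene'); cv2.imwrite('pics/s2.png',cv2.resize(c['frame'][150:260,190:340],None,fx=5,fy=5))"
```

```text
(no output)
```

View pics/s2.png

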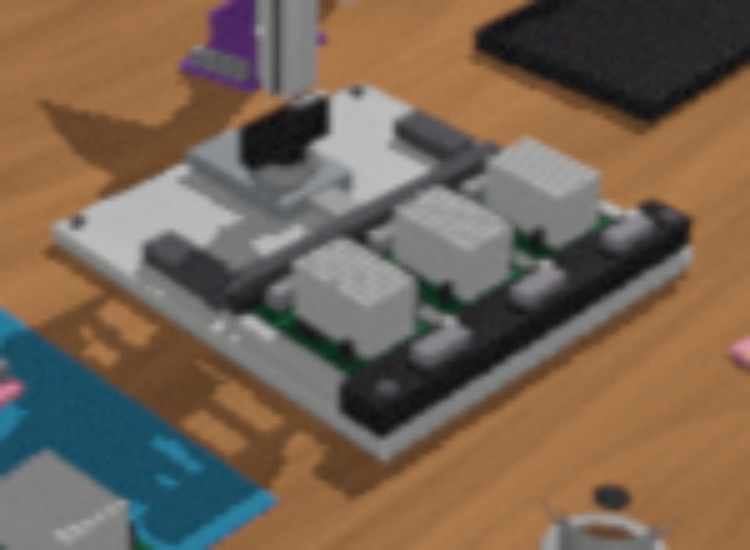

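View pics/w2.png

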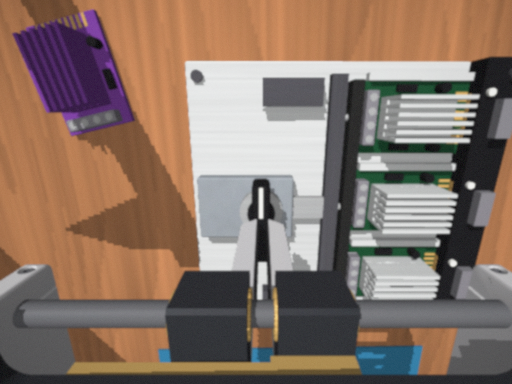

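```bash
python3 -c "
from h import *
s=st(); print(s['joints'])
c=cam('scene'); 
for p in [(468,26.5,38),(468,26.5,66),(468,26.5,80),(430,26,38)]:
    q=rot(c).T@(np.array(p)-c['origin']); print(p,q[0]/q[2]*c['fx']+c['cx'],q[1]/q[2]*c['fy']+c['cy'],q[2])
w=cloud(c)
for u,v in [(247,164),(247,166),(248,160),(247,174),(240,178),(253,172)]: print(u,v,w[v,u].round(1))
w=cloud(cam('top')); k=(w[...,2]>52)&(w[...,2]<75)&(abs(w[...,1]-27)<50)&(w[...,0]<520)&(w[...,0]>400);print(k.sum(),w[k].mean(0))
"
```

```text
3.1 [468.4  26.5  38. ] [-3.142 -0.     1.554] F [ 0.9 -0.1  0.4] gap 5.2 0.0
[-2.16745588e-02  2.80931354e-01  1.87624903e+00  1.38849643e-06
  9.84471161e-01 -4.62500992e-03]
(468, 26.5, 38) 247.54714822573993 180.38843305958855 1096.1286712903818
(468, 26.5, 66) 247.49504481299357 172.07220743771828 1080.8865146143937
(468, 26.5, 80) 247.46843814019252 167.82551643615315 1073.2654362763997
(430, 26, 38) 238.60735936561198 175.76994882572154 1118.2714198231313
247 164 [475.9  17.2  99. ]
247 166 [478.5  14.7  94.6]
248 160 [478.4  18.8 112.1]
247 174 [469.7  22.9  61.7]
240 178 [468.1  -3.3  58.5]
253 172 [470.2  46.7  59.1]
0 [nan nan nan]<string>:9: RuntimeWarning: Mean of empty slice.
  ret = um.true_divide(
```

```bash
python3 -c "
from h import *
c=cam('wrist'); print(c['origin'],c['orientation']); w=cloud(c); 
for u,v in [(262,185),(262,240),(262,258),(256,258),(245,235),(285,240),(255,262),(230,150)]: print(u,v,w[v,u].round(1),c['z_map'][v,u])
f=c['frame'][170:275,200:330]; cv2.imwrite('pics/w3.png',cv2.resize(f,None,fx=6,fy=5,interpolation=cv2.INTER_CUBIC))
c=cam('scene'); w=cloud(c)
for v in range(150,182,2): print(v,[w[v,u].round(0).tolist() for u in (246,250)])
"
```

```text
[469.22736778 109.15053132 255.54844132] [ 2.85580475e+00 -1.02211665e-03 -1.58316451e-02]
262 185 [468.6  57.9  63. ] 199.16876
262 240 [467.9  15.3  67.6] 206.83324
262 258 [467.7  -1.2  66. ] 212.94435
256 258 [465.   34.7 127.6] 143.7047
245 235 [457.7  36.8 103.5] 166.34975
285 240 [482.   36.1 109.6] 160.5788
255 262 [464.5  34.8 131.7] 139.77786
230 150 [440.   77.5  11.6] 243.05522
150 [[472.0, 17.0, 141.0], [480.0, 25.0, 141.0]]
152 [[474.0, 16.0, 136.0], [480.0, 25.0, 135.0]]
154 [[474.0, 16.0, 130.0], [479.0, 26.0, 129.0]]
156 [[471.0, 18.0, 122.0], [479.0, 26.0, 122.0]]
158 [[474.0, 15.0, 118.0], [480.0, 25.0, 117.0]]
160 [[475.0, 14.0, 112.0], [478.0, 27.0, 109.0]]
162 [[473.0, 16.0, 105.0], [480.0, 25.0, 104.0]]
164 [[474.0, 15.0, 99.0], [478.0, 27.0, 96.0]]
166 [[472.0, 17.0, 91.0], [478.0, 26.0, 90.0]]
168 [[471.0, 18.0, 84.0], [374.0, 128.0, 3.0]]
170 [[377.0, 107.0, 4.0], [464.0, 40.0, 66.0]]
172 [[465.0, 24.0, 66.0], [470.0, 35.0, 64.0]]
174 [[470.0, 19.0, 63.0], [470.0, 35.0, 57.0]]
176 [[471.0, 17.0, 58.0], [471.0, 34.0, 51.0]]
178 [[472.0, 17.0, 52.0], [470.0, 35.0, 44.0]]
180 [[471.0, 18.0, 44.0], [473.0, 31.0, 40.0]]
```

View pics/w3.png

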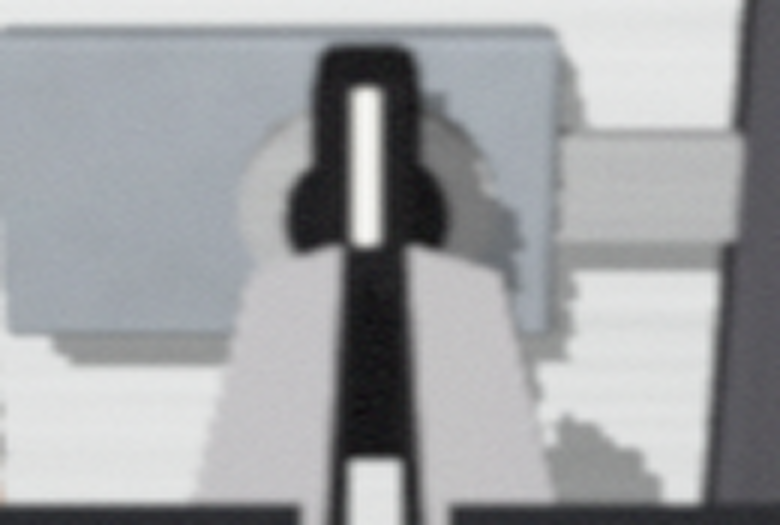

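```bash
python3 -c "
from h import *
d=np.load('scene0.npz'); w=d['w']; Z=w[...,2]
k=(np.hypot(w[...,0]-196,w[...,1]-513)<75)&(Z>60)&(Z<400)
print(k.sum(),np.percentile(Z[k],[0,1,5])); q=w[k]; q=q[np.argsort(q[:,2])][:40:3]; print(q.round(0).tolist())
c=cam('scene'); w=cloud(c);k=(np.hypot(w[...,0]-468,w[...,1]-26)<30)&(w[...,2]>70)&(w[...,2]<150);print(np.sort(w[...,2][k])[:12])
"
```

```text
956 [207.36207849 212.98792489 227.60289044]
[[211.0, 555.0, 207.0], [217.0, 554.0, 209.0], [184.0, 462.0, 212.0], [220.0, 557.0, 213.0], [205.0, 556.0, 214.0], [217.0, 560.0, 215.0], [222.0, 561.0, 216.0], [173.0, 457.0, 218.0], [184.0, 462.0, 219.0], [167.0, 458.0, 220.0], [186.0, 454.0, 221.0], [216.0, 561.0, 223.0], [182.0, 458.0, 223.0], [217.0, 553.0, 224.0]]
[70.04116333 70.26285944 78.52852725 79.52910774 81.07207757 81.29399996
 82.05511611 82.24302794 83.60004536 84.28988909 84.40420551 84.54252601]
```

The fingertips are really about 41 mm above the reported TCP: the depth puts them at z≈80 when the state says 38. They closed above the knob without touching it, so I open and go 40 mm lower.

Request:
move_arm(moves=[[0,0,0,0],[0,0,0,0],[0,0,0,0],[0,0,0,0],[0,0,0.01,0],[0.001,-0.001,0.02,0],[0.001,-0.001,0.03,0],[0.001,-0.001,0.036,0],[0.001,-0.001,0.04,0],[0.001,-0.001,0.04,0]], jaw=0.045)

```text
clock: 4.4
eef_pos: [467.1, 27.5, -2.5]
eef_rot: [-3.141, -0.0, 1.554]
wrist_force: [-0.0, 0.1, 0.3]
finger_gap: 45.3
finger_force: 0.0
```

Request:
move_arm(moves=[[0,0,0,0],[0,0,0,0],[0,0,0,0],[0,0,0,0],[0,0,0,0],[0,0,0,0]], jaw=0.0, squeeze=30)

```text
clock: 5.0
eef_pos: [467.4, 27.5, -1.7]
eef_rot: [-3.142, 0.0, 1.554]
wrist_force: [-3.3, -0.7, 6.2]
finger_gap: 22.0
finger_force: 30.0
```

Request:
move_arm(moves=[[0,0,0,0],[0,0,0,0],[0,0,0,-0.1],[0,0,0,-0.22],[0,0,0,-0.34],[0,0,0,-0.46],[0,0,0,-0.58],[0,0,0,-0.7],[0,0,0,-0.82],[0,0,0,-0.94]], squeeze=50)

```text
clock: 6.0
eef_pos: [466.0, 26.8, -1.9]
eef_rot: [-3.139, -0.002, 2.499]
wrist_force: [-13.2, -7.1, 14.2]
finger_gap: 21.0
finger_force: 50.0
```

Request:
move_arm(moves=[[0,0,0,-0.12],[0,0,0,-0.24],[0,0,0,-0.36],[0,0,0,-0.45],[0,0,0,-0.45],[0,0,0,-0.45]])

```text
clock: 6.6
eef_pos: [465.7, 26.2, -1.9]
eef_rot: [-3.139, -0.003, 2.944]
wrist_force: [-14.4, -12.1, 15.2]
finger_gap: 21.1
finger_force: 50.0
```

```bash
python3 -c "
from h import *
s=st();print(s['moment'])
c=cam('wrist'); cv2.imwrite('pics/w4.png',cv2.resize(c['frame'],(600,450)))"
```

```text
6.6 [465.7  26.2  -1.9] [-3.139e+00 -3.000e-03  2.944e+00] F [-14.4 -12.1  15.2] gap 21.1 50.0
[-2.37191743  2.88820172  0.11683048]
```

View pics/w4.png

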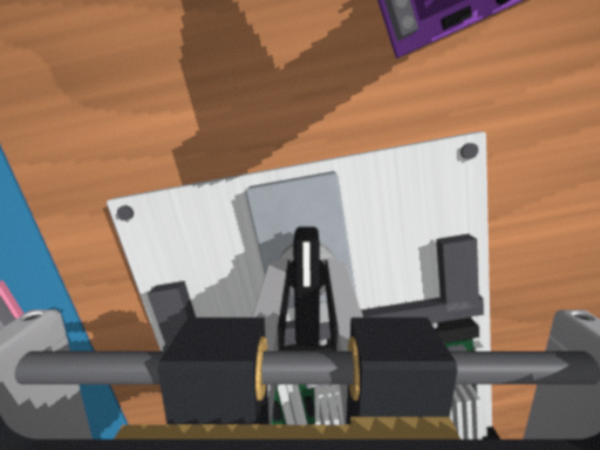

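Picture: the bar (at 305,270) turned with the gripper, to about 1.39 rad. I release it and rise.

Request:
move_arm(moves=[[0,0,0,0],[0,0,0,0],[0,0,0,0],[0,0,-0.02,0],[0,0,-0.06,0],[0,0,-0.11,0],[0,0,-0.15,-0.1],[0,0,-0.15,-0.18],[0,0,-0.15,-0.18],[0,0,-0.15,-0.18]], jaw=0.05)

```text
clock: 7.65
eef_pos: [467.1, 27.6, 147.3]
eef_rot: [3.142, -0.001, 3.121]
wrist_force: [-0.5, 0.1, 0.0]
finger_gap: 50.0
finger_force: 0.0
```

```bash
cat >> h.py <<'E'
JO=np.array([555.6,25.9]); JY=-0.015
def fit(w,cx,cy,zlo,zhi,r=45,hy=26):
    q=w.reshape(-1,3); q=q[np.isfinite(q[:,2])]
    m=(q[:,2]>zlo)&(q[:,2]<zhi)&(np.hypot(q[:,0]-cx,q[:,1]-cy)<r)
    (c,sz,a)=cv2.minAreaRect(q[m,:2].astype(np.float32)) if m.sum()>10 else ((0,0),(0,0),0)
    if sz[0]<sz[1]: a+=90
    a=(a+90)%180-90
    return m.sum(),np.round(c,1),np.round(sz,1),round(a,1),np.median(q[m,2]).round(1) if m.sum() else 0
E
python3 -c "
from h import *
s=st(); t=cloud(cam('top'));w=cloud(cam('wrist'))
for n,v in (('t',t),('w',w)):
  print(n,'knob',fit(v,467,27,56,75,40))
  for y in (104,29,-46): print(fit(v,597,y,44,58,36))
  for x,y in ((615,-257),(507,-394)): print('new',fit(v,x,y,33,46))
to(595,104,140,3.127)
"
```

```text
7.7 [467.1  27.6 147.3] [ 3.142e+00 -1.000e-03  3.121e+00] F [-0.5  0.1  0. ] gap 50.0 0.0
t knob (np.int64(0), array([0, 0]), array([0, 0]), 0, 0)
(np.int64(183), array([597.9, 103.3]), array([33.9, 55.5]), -0.0, np.float64(51.0))
(np.int64(146), array([595.4,  29.1]), array([31.4, 55.4]), -0.1, np.float64(51.8))
(np.int64(156), array([594.7, -46.4]), array([31.5, 55.2]), -0.5, np.float64(51.1))
new (np.int64(241), array([ 614.4, -257. ]), array([56. , 35.3]), 2.5, np.float64(40.6))
new (np.int64(266), array([ 506.6, -394.1]), array([36.4, 56. ]), -22.0, np.float64(40.1))
w knob (np.int64(639), array([466. ,  26.8]), array([14., 63.]), -10.7, np.float64(65.6))
(np.int64(34), array([594. , 100.1]), array([ 9.7, 65. ]), -31.7, np.float64(50.5))
(np.int64(516), array([595.1,  28.9]), array([33.9, 56.8]), -0.5, np.float64(50.9))
(np.int64(94), array([602.3, -33.3]), array([ 8.8, 38.3]), -1.6, np.float64(50.6))
new (np.int64(642), array([ 612., -253.]), array([52.8, 27.9]), 3.0, np.float64(39.3))
new (np.int64(0), array([0, 0]), array([0, 0]), 0, 0)
move [-0.1265, 0.079, 0.0071, -0.005]
```

The knob fit gives −10.7°, which is 1.40 rad turned, so the clamp is open. I take the bay 0 module first.

Request:
move_arm(moves=[[-0.128,0.0785,0.06,-0.006],[-0.128,0.0785,0.087,-0.006],[-0.128,0.0785,0.087,-0.006],[-0.128,0.0785,0.087,-0.006],[-0.128,0.0785,0.087,-0.006],[-0.128,0.0785,0.11,-0.006],[-0.128,0.0785,0.14,-0.006],[-0.128,0.0785,0.156,-0.006],[-0.128,0.0785,0.164,-0.006],[-0.128,0.0785,0.164,-0.006],[-0.128,0.0785,0.164,-0.006]])

```text
clock: 8.85
eef_pos: [597.4, 103.7, -14.8]
eef_rot: [3.141, 0.001, 3.13]
wrist_force: [0.3, -0.3, 0.6]
finger_gap: 50.0
finger_force: 0.0
```

Request:
move_arm(moves=[[0,0,0,0],[0,0,0,0],[0,0,0,0],[0,0,0,0],[0,0,0,0]], jaw=0.01, squeeze=35)

```text
clock: 9.35
eef_pos: [597.2, 102.8, -15.1]
eef_rot: [-3.141, 0.001, 3.129]
wrist_force: [-1.6, -6.8, 4.1]
finger_gap: 33.7
finger_force: 35.0
```

```bash
python3 -c "
from h import *
s=st(); to(597,103,110,3.127); to(485,430,110,3.14)
t=np.load('top0.npz')['w']; 
"
```

```text
9.3 [597.2 102.8 -15.1] [-3.141e+00  1.000e-03  3.129e+00] F [-1.6 -6.8  4.1] gap 33.7 35.0
move [0.0002, 0.0002, -0.1251, 0.0024]
move [0.1162, 0.3258, -0.1251, -0.0106]
```

Request:
move_arm(moves=[[0,0,-0.02,0],[0,0,-0.05,0],[0,0,-0.09,0],[0.01,0.03,-0.11,0],[0.03,0.08,-0.11,-0.01],[0.05,0.13,-0.11,-0.02],[0.07,0.18,-0.11,-0.03],[0.09,0.23,-0.11,-0.043],[0.105,0.28,-0.11,-0.043],[0.118,0.32,-0.11,-0.043],[0.118,0.3265,-0.1,-0.043],[0.118,0.3265,-0.08,-0.043]])

```text
clock: 10.55
eef_pos: [482.0, 434.3, 64.7]
eef_rot: [3.14, 0.002, -3.107]
wrist_force: [0.0, 0.1, -2.8]
finger_gap: 33.6
finger_force: 35.0
```

```bash
python3 -c "
from h import *
s=st(); to(482.9,431,-21,3.172)
w=cloud(cam('scene')); t=cloud(cam('top'))
q=t[(np.abs(t[...,1]-365)<125)&(abs(t[...,0]-485)<90)]
e=q[(q[:,2]>12)&(q[:,2]<20)]; print(len(e), np.percentile(e,[1,50,99],0).round(1).tolist())
"
```

```text
10.6 [482.  434.3  64.7] [ 3.140e+00  2.000e-03 -3.107e+00] F [ 0.   0.1 -2.8] gap 33.6 35.0
move [-0.0008, -0.0034, 0.0857, 0.0039]
355 [[408.5, 256.4, 12.2], [488.6, 337.9, 15.8], [558.4, 473.3, 19.4]]
```

Request:
move_arm(moves=[[0,0,0.03,0],[0,0,0.055,0],[0,0,0.07,0],[0,0,0.078,0],[0,0,0.084,0],[0,0,0.084,0],[0,0,0.084,0]])

```text
clock: 11.35
eef_pos: [483.1, 431.9, -19.0]
eef_rot: [3.141, 0.001, -3.11]
wrist_force: [-0.5, 0.4, -2.9]
finger_gap: 33.7
finger_force: 35.0
```

Request:
move_arm(moves=[[0,0,0,0],[0,0,0,0],[0,0,0,0],[0,0,-0.02,0],[0,0,-0.06,0],[0,0,-0.1,0],[0,0,-0.1,0]], jaw=0.047)

```text
clock: 12.05
eef_pos: [484.8, 433.3, 86.5]
eef_rot: [3.136, 0.008, -3.11]
wrist_force: [0.8, 0.5, 0.0]
finger_gap: 47.1
finger_force: 0.0
```

```bash
python3 -c "
from h import *
s=st(); to(595.2,29,70,3.127)
t=cloud(cam('top')); print(fit(t,483,431,38,52)); w=cloud(cam('scene')); print(fit(w,483,431,38,52))
"
```

```text
12.1 [484.8 433.3  86.5] [ 3.136  0.008 -3.11 ] F [0.8 0.5 0. ] gap 47.1 0.0
move [-0.0977, -0.4076, 0.0165, 0.0459]
(np.int64(74), array([483.6, 420.8]), array([13.3, 52. ]), -1.4, np.float64(42.6))
(np.int64(98), array([480.1, 430.5]), array([39. , 61.2]), -0.6, np.float64(43.6))
```

Request:
move_arm(moves=[[-0.012,-0.05,0,0.005],[-0.024,-0.1,0,0.01],[-0.036,-0.15,0,0.02],[-0.048,-0.2,0,0.03],[-0.06,-0.25,0,0.04],[-0.072,-0.3,0,0.046],[-0.084,-0.35,0,0.046],[-0.096,-0.39,0,0.046],[-0.0985,-0.406,0.01,0.046],[-0.0985,-0.406,0.015,0.046],[-0.0985,-0.406,0.015,0.046],[-0.0985,-0.406,0.015,0.046]])

```text
clock: 13.35
eef_pos: [593.3, 30.4, 64.6]
eef_rot: [3.141, -0.001, 3.128]
wrist_force: [0.1, 0.6, 0.2]
finger_gap: 47.1
finger_force: 0.0
```

```bash
python3 -c "
from h import *
s=st(); to(595.2,29,-17,3.127)
w=cloud(cam('wrist')); print(fit(w,596,29,44,58,36))
"
```

```text
13.3 [593.3  30.4  64.6] [ 3.141e+00 -1.000e-03  3.128e+00] F [0.1 0.6 0.2] gap 47.1 0.0
move [-0.0019, -0.0014, 0.0816, 0.0014]
(np.int64(1143), array([595.2,  28.5]), array([33.9, 56.1]), -0.4, np.float64(50.8))
```

Bay 1: lower, grip, lift.

Request:
move_arm(moves=[[-0.002,-0.002,0.03,0],[-0.002,-0.002,0.06,0],[-0.002,-0.002,0.074,0],[-0.002,-0.002,0.081,0],[-0.002,-0.002,0.081,0],[-0.002,-0.002,0.081,0]])

```text
clock: 14.0
eef_pos: [596.5, 27.0, -14.7]
eef_rot: [3.142, 0.002, 3.127]
wrist_force: [-0.8, -0.5, 0.4]
finger_gap: 46.8
finger_force: 0.0
```

Request:
move_arm(moves=[[0,0,0,0],[0,0,0,0],[0,0,0,0],[0,0,0,0],[0,0,0,0],[0,0,-0.02,0],[0,0,-0.05,0],[0,0,-0.09,0],[0,0,-0.11,0],[0,0,-0.11,0],[0,0,-0.11,0]], jaw=0.01, squeeze=35)

```text
clock: 15.1
eef_pos: [595.3, 26.8, 93.0]
eef_rot: [-3.142, -0.001, 3.127]
wrist_force: [0.0, 0.8, -2.9]
finger_gap: 33.5
finger_force: 35.0
```

```bash
python3 -c "
from h import *
s=st(); to(484.5,364.5,70,3.170)
"
```

```text
15.1 [595.3  26.8  93. ] [-3.142e+00 -1.000e-03  3.127e+00] F [ 0.   0.8 -2.9] gap 33.5 35.0
move [0.1158, 0.336, 0.023, -0.0432]
```

Request:
move_arm(moves=[[0.016,0.05,0,0],[0.032,0.1,0,-0.01],[0.048,0.15,0,-0.02],[0.064,0.2,0,-0.03],[0.08,0.25,0,-0.043],[0.1,0.3,0,-0.043],[0.112,0.33,0,-0.043],[0.116,0.336,0.01,-0.043],[0.116,0.336,0.03,-0.043],[0.116,0.336,0.03,-0.043],[0.116,0.336,0.03,-0.043],[0.116,0.336,0.03,-0.043]])

```text
clock: 16.3
eef_pos: [485.2, 364.0, 64.4]
eef_rot: [3.142, 0.0, -3.114]
wrist_force: [-0.5, 1.0, -1.5]
finger_gap: 33.5
finger_force: 35.0
```

Request:
move_arm(moves=[[0,0,0.03,0],[0,0,0.06,0],[0,0,0.073,0],[0,0,0.08,0],[0,0,0.084,0],[0,0,0.084,0],[0,0,0.084,0]])

```text
clock: 17.0
eef_pos: [485.2, 364.8, -18.9]
eef_rot: [3.141, 0.001, -3.113]
wrist_force: [-0.2, 0.6, -2.4]
finger_gap: 33.5
finger_force: 35.0
```

Request:
move_arm(moves=[[0,0,0,0],[0,0,0,0],[0,0,0,0],[0,0,-0.02,0],[0,0,-0.06,0],[0,0,-0.1,0],[0,0,-0.1,0],[0,0,-0.1,0]], jaw=0.047)

```text
clock: 17.8
eef_pos: [485.0, 364.7, 80.8]
eef_rot: [3.141, 0.001, -3.113]
wrist_force: [-0.6, -0.5, -0.8]
finger_gap: 47.2
finger_force: 0.0
```

```bash
python3 -c "
from h import *
s=st(); to(595.2,-46,70,3.127)
t=cloud(cam('top'));w=cloud(cam('scene'))
for y in (365,431): print(fit(t,483,y,36,55,36),fit(w,483,y,36,55,36))
for x,y in ((615,-257),(507,-394)): print('new',fit(t,x,y,33,46))
"
```

```text
17.8 [485.  364.7  80.8] [ 3.141e+00  1.000e-03 -3.113e+00] F [-0.6 -0.5 -0.8] gap 47.2 0.0
move [-0.0985, -0.4136, 0.0108, 0.0429]
(np.int64(0), array([0, 0]), array([0, 0]), 0, 0) (np.int64(112), array([482.9, 362.3]), array([57.3, 38. ]), 1.5, np.float64(43.6))
(np.int64(0), array([0, 0]), array([0, 0]), 0, 0) (np.int64(109), array([480.6, 431.3]), array([43.1, 58.4]), -2.0, np.float64(43.4))
new (np.int64(243), array([ 614.7, -257.6]), array([56.1, 35.5]), 2.7, np.float64(40.0))
new (np.int64(266), array([ 506.7, -393.9]), array([36. , 56.1]), -22.9, np.float64(40.6))
```

Now the bay 2 module.

Request:
move_arm(moves=[[-0.012,-0.05,0,0.005],[-0.024,-0.1,0,0.01],[-0.036,-0.15,0,0.02],[-0.048,-0.2,0,0.03],[-0.06,-0.25,0,0.04],[-0.072,-0.3,0,0.043],[-0.084,-0.35,0,0.043],[-0.096,-0.395,0,0.043],[-0.0985,-0.4136,0.01,0.043],[-0.0985,-0.4136,0.02,0.043],[-0.0985,-0.4136,0.02,0.043],[-0.0985,-0.4136,0.02,0.043]])

```text
clock: 19.1
eef_pos: [594.4, -45.0, 59.4]
eef_rot: [3.141, -0.001, 3.128]
wrist_force: [0.8, -0.2, 0.7]
finger_gap: 46.7
finger_force: 0.0
```

```bash
python3 -c "
from h import *
s=st(); to(595.2,-46.3,-17,3.127)
w=cloud(cam('wrist')); print(fit(w,596,-46,44,58,36))
"
```

```text
19.1 [594.4 -45.   59.4] [ 3.141e+00 -1.000e-03  3.128e+00] F [ 0.8 -0.2  0.7] gap 46.7 0.0
move [-0.0009, -0.0013, 0.0764, 0.0009]
(np.int64(1263), array([594.1, -46.5]), array([34.1, 56.2]), -0.8, np.float64(50.8))
```

Request:
move_arm(moves=[[0,-0.001,0.03,0],[0,-0.001,0.06,0],[0,-0.001,0.07,0],[0,-0.001,0.077,0],[0,-0.001,0.077,0],[0,-0.001,0.077,0]])

```text
clock: 19.75
eef_pos: [595.6, -47.1, -15.7]
eef_rot: [-3.141, 0.002, 3.127]
wrist_force: [-0.1, -0.2, -0.0]
finger_gap: 47.1
finger_force: 0.0
```

Request:
move_arm(moves=[[0,0,0,0],[0,0,0,0],[0,0,0,0],[0,0,0,0],[0,0,0,0],[0,0,-0.02,0],[0,0,-0.05,0],[0,0,-0.09,0],[0,0,-0.11,0],[0,0,-0.11,0],[0,0,-0.11,0]], jaw=0.01, squeeze=35)

```text
clock: 20.85
eef_pos: [594.4, -47.1, 92.0]
eef_rot: [3.141, -0.001, 3.127]
wrist_force: [0.8, 0.1, -2.5]
finger_gap: 34.0
finger_force: 35.0
```

```bash
python3 -c "
from h import *
s=st(); to(486.5,297.2,70,3.170)
"
```

```text
20.9 [594.4 -47.1  92. ] [ 3.141e+00 -1.000e-03  3.127e+00] F [ 0.8  0.1 -2.5] gap 34.0 35.0
move [0.113, 0.3427, 0.022, -0.0432]
```

Request:
move_arm(moves=[[0.016,0.05,0,0],[0.032,0.1,0,-0.01],[0.048,0.15,0,-0.02],[0.064,0.2,0,-0.03],[0.08,0.25,0,-0.043],[0.1,0.3,0,-0.043],[0.11,0.33,0,-0.043],[0.113,0.343,0.01,-0.043],[0.113,0.343,0.03,-0.043],[0.113,0.343,0.03,-0.043],[0.113,0.343,0.03,-0.043],[0.113,0.343,0.03,-0.043]])

```text
clock: 22.05
eef_pos: [487.4, 296.9, 63.3]
eef_rot: [3.142, 0.0, -3.114]
wrist_force: [-0.7, -0.3, -1.9]
finger_gap: 33.7
finger_force: 35.0
```

Request:
move_arm(moves=[[0,0,0.03,0],[0,0,0.06,0],[0,0,0.073,0],[0,0,0.079,0],[0,0,0.083,0],[0,0,0.083,0],[0,0,0.083,0]])

```text
clock: 22.75
eef_pos: [487.5, 297.7, -19.0]
eef_rot: [3.141, 0.001, -3.113]
wrist_force: [-0.6, 0.3, -1.6]
finger_gap: 33.8
finger_force: 35.0
```

Request:
move_arm(moves=[[0,0,0,0],[0,0,0,0],[0,0,0,0],[0,0,-0.02,0],[0,0,-0.06,0],[0,0,-0.1,0],[0,0,-0.1,0],[0,0,-0.1,0]], jaw=0.044)

```text
clock: 23.55
eef_pos: [487.1, 297.6, 80.5]
eef_rot: [3.141, 0.001, -3.113]
wrist_force: [-0.8, 0.1, -0.4]
finger_gap: 43.7
finger_force: 0.0
```

```bash
python3 -c "
from h import *
s=st(); to(540,-257.4,150,3.127)
t=cloud(cam('top'));w=cloud(cam('scene'))
for y in (297,365,431): print(fit(t,483,y,36,55,36),fit(w,483,y,36,55,36))
for x,y in ((615,-257),(507,-394)): print('new',fit(t,x,y,33,46))
"
```

```text
23.6 [487.1 297.6  80.5] [ 3.141e+00  1.000e-03 -3.113e+00] F [-0.8  0.1 -0.4] gap 43.7 0.0
move [-0.0372, -0.5563, -0.0695, 0.0428]
(np.int64(0), array([0, 0]), array([0, 0]), 0, 0) (np.int64(120), array([484.4, 295.6]), array([38.4, 58.7]), -0.2, np.float64(43.6))
(np.int64(0), array([0, 0]), array([0, 0]), 0, 0) (np.int64(115), array([483. , 361.6]), array([58.8, 38.5]), 0.5, np.float64(43.5))
(np.int64(0), array([0, 0]), array([0, 0]), 0, 0) (np.int64(108), array([480.5, 428.7]), array([60.3, 42.3]), 4.1, np.float64(43.9))
new (np.int64(239), array([ 614.6, -257.1]), array([56. , 35.3]), 2.3, np.float64(40.2))
new (np.int64(270), array([ 506.6, -394.4]), array([36. , 56.5]), -23.0, np.float64(39.9))
```

Request:
move_arm(moves=[[-0.01,-0.05,-0.01,0],[-0.02,-0.1,-0.02,0],[-0.03,-0.15,-0.02,0],[-0.04,-0.2,-0.02,0],[-0.05,-0.25,-0.02,0],[-0.06,-0.3,-0.02,0],[-0.07,-0.35,-0.02,0],[-0.08,-0.4,-0.02,0],[-0.09,-0.45,-0.02,0],[-0.1,-0.5,-0.02,0],[-0.1,-0.54,-0.02,0],[-0.1,-0.558,-0.02,-0.013]])

```text
clock: 24.85
eef_pos: [601.6, -261.4, 97.7]
eef_rot: [3.141, -0.003, -3.103]
wrist_force: [-0.3, 1.1, -0.0]
finger_gap: 43.7
finger_force: 0.0
```

Request:
move_arm(moves=[[0,0,0.0,0],[0,0,0,0],[0,0,0,0]], jaw=0.05)

```text
clock: 25.15
eef_pos: [602.6, -256.1, 99.5]
eef_rot: [3.141, -0.001, -3.099]
wrist_force: [-0.3, -0.7, 0.3]
finger_gap: 50.0
finger_force: 0.0
```

```bash
python3 -c "
from h import *
s=st()
w=cloud(cam('wrist')); t=cloud(cam('top'))
a=fit(w,614.6,-257,33,46); print(a, fit(t,614.6,-257,33,46),fit(t,507,-394,33,46)); print(fit(w,507,-394,33,46))
to(a[1][0],a[1][1],40,np.pi+np.radians(a[3]))
"
```

```text
25.1 [ 602.6 -256.1   99.5] [ 3.141e+00 -1.000e-03 -3.099e+00] F [-0.3 -0.7  0.3] gap 50.0 0.0
(np.int64(850), array([ 614.3, -257.8]), array([56.9, 33.8]), 3.0, np.float64(40.7)) (np.int64(13), array([ 590.2, -245.7]), array([8.7, 7.8]), 10.1, np.float64(39.2)) (np.int64(0), array([0, 0]), array([0, 0]), 0, 0)
(np.int64(2307), array([ 505.7, -394.6]), array([35.3, 56.2]), -22.8, np.float64(39.6))
move [-0.0114, -0.0021, 0.06, -0.0098]
```

Request:
move_arm(moves=[[-0.0115,-0.002,0.03,-0.01],[-0.0115,-0.002,0.06,-0.01],[-0.0115,-0.002,0.09,-0.01],[-0.0115,-0.002,0.11,-0.01],[-0.0115,-0.002,0.12,-0.01],[-0.0115,-0.002,0.125,-0.01],[-0.0115,-0.002,0.125,-0.01],[-0.0115,-0.002,0.125,-0.01]])

```text
clock: 26.05
eef_pos: [614.8, -259.2, -23.7]
eef_rot: [-3.141, 0.001, -3.09]
wrist_force: [0.4, -0.3, -0.1]
finger_gap: 50.1
finger_force: 0.0
```

Request:
move_arm(moves=[[0,0,0,0],[0,0,0,0],[0,0,0,0],[0,0,0,0],[0,0,0,0],[0,0,-0.02,0],[0,0,-0.05,0],[0,0,-0.09,0],[0,0,-0.12,0],[0,0,-0.12,0],[0,0,-0.12,0]], jaw=0.01, squeeze=35)

```text
clock: 27.15
eef_pos: [613.9, -258.9, 94.1]
eef_rot: [3.141, -0.001, -3.09]
wrist_force: [0.1, 0.3, -2.3]
finger_gap: 33.8
finger_force: 35.0
```

```bash
python3 -c "
from h import *
s=st(); to(588,100,80,3.127)
"
```

```text
27.1 [ 613.9 -258.9   94.1] [ 3.141e+00 -1.000e-03 -3.090e+00] F [ 0.1  0.3 -2.3] gap 33.8 35.0
move [0.0075, 0.3598, 0.0141, 0.0657]
```

Request:
move_arm(moves=[[0,0.04,0,0],[0,0.085,0,0.02],[0,0.13,0,0.03],[0,0.175,0,0.04],[0.003,0.22,0,0.05],[0.003,0.265,0,0.066],[0.003,0.31,0,0.066],[0.0035,0.345,0,0.066],[0.0035,0.36,0,0.066],[0.0035,0.36,0.02,0.066],[0.0035,0.36,0.04,0.066],[0.0035,0.36,0.04,0.066]])

```text
clock: 28.35
eef_pos: [590.1, 99.6, 50.9]
eef_rot: [-3.141, -0.007, 3.127]
wrist_force: [-0.5, 0.1, -2.7]
finger_gap: 33.6
finger_force: 35.0
```

```bash
python3 -c "
from h import *
s=st(); to(592,100.3,-12,3.127)
w=cloud(cam('scene')); t=cloud(cam('top'))
z=s['eef_pos'][2]+27; print(fit(w,592,100,z+28,z+45),fit(w,592,100,z-4,z+10,60), fit(t,507,-394,33,46))
"
```

```text
28.4 [590.1  99.6  50.9] [-3.141 -0.007  3.127] F [-0.5  0.1 -2.7] gap 33.6 35.0
move [-0.0019, 0.0008, 0.0629, -0.0005]
(np.int64(191), array([592.7,  95.1]), array([58.7, 54. ]), 55.2, np.float64(116.1)) (np.int64(216), array([587.1,  97.5]), array([92.5, 62.3]), 1.2, np.float64(83.6)) (np.int64(268), array([ 506.4, -394.5]), array([35.8, 56.2]), -22.5, np.float64(40.2))
```

Request:
move_arm(moves=[[-0.001,0.0005,0.02,0],[-0.001,0.0005,0.04,0],[-0.001,0.0005,0.052,0],[-0.001,0.0005,0.058,0],[-0.001,0.0005,0.063,0],[-0.001,0.0005,0.063,0],[-0.001,0.0005,0.063,0]])

```text
clock: 29.15
eef_pos: [593.7, 100.8, -7.3]
eef_rot: [3.141, 0.001, 3.127]
wrist_force: [-0.3, 0.4, -2.2]
finger_gap: 33.7
finger_force: 35.0
```

```bash
python3 -c "
from h import *
s=st()
"
```

```text
29.1 [593.7 100.8  -7.3] [3.141e+00 1.000e-03 3.127e+00] F [-0.3  0.4 -2.2] gap 33.7 35.0
```

Request:
move_arm(moves=[[0.0015,0,0.003,0],[0.0015,0,0.005,0],[0.0015,0,0.006,0],[0.0015,0,0.007,0],[0.0015,0,0.007,0],[0.0015,0,0.007,0]])

```text
clock: 29.75
eef_pos: [591.8, 100.8, -14.4]
eef_rot: [-3.142, 0.0, 3.127]
wrist_force: [-3.6, -0.7, 6.0]
finger_gap: 33.8
finger_force: 35.0
```

Request:
move_arm(moves=[[-0.001,0,-0.0005,0],[-0.002,0,-0.0005,0],[-0.003,0,-0.0005,0],[-0.004,0,-0.0005,0],[-0.005,0,-0.0005,0],[-0.0055,0,-0.0005,0],[-0.0055,0,-0.0005,0]])

```text
clock: 30.45
eef_pos: [597.1, 100.8, -14.4]
eef_rot: [-3.142, -0.001, 3.127]
wrist_force: [-5.2, 0.3, 5.9]
finger_gap: 33.5
finger_force: 35.0
```

```bash
python3 -c "
from h import *
s=st(); print(s['moment'])
"
```

```text
30.4 [597.1 100.8 -14.4] [-3.142e+00 -1.000e-03  3.127e+00] F [-5.2  0.3  5.9] gap 33.5 35.0
[-0.00112774  0.92245621 -0.02361832]
```

Request:
move_arm(moves=[[-0.0005,0,0,0],[-0.001,0,0,0],[-0.0015,0,0,0],[-0.0015,0,0,0]])

```text
clock: 30.85
eef_pos: [597.1, 100.8, -14.3]
eef_rot: [-3.141, -0.004, 3.127]
wrist_force: [-17.5, 0.1, 14.0]
finger_gap: 33.9
finger_force: 35.0
```

Request:
move_arm(moves=[[0,0.001,0,0],[0,0.002,0,0],[0,0.003,0,0],[0,0.0035,0,0],[0,0.0035,0,0]])

```text
clock: 31.35
eef_pos: [597.0, 101.8, -14.3]
eef_rot: [-3.138, -0.005, 3.126]
wrist_force: [-19.5, -16.6, 16.0]
finger_gap: 33.8
finger_force: 35.0
```

Request:
move_arm(moves=[[0.0015,0,-0.001,0],[0.002,0,-0.001,0],[0.002,0,-0.001,0]])

```text
clock: 31.65
eef_pos: [597.0, 102.8, -13.7]
eef_rot: [-3.14, 0.0, 3.126]
wrist_force: [-0.4, -10.0, -0.9]
finger_gap: 34.0
finger_force: 35.0
```

Request:
move_arm(moves=[[0,0.0005,0,0],[0,0.001,0,0],[0,0.0015,0,0],[0,0.0015,0,0]])

```text
clock: 32.05
eef_pos: [597.0, 102.8, -13.6]
eef_rot: [-3.138, -0.0, 3.126]
wrist_force: [-1.9, -18.8, 2.4]
finger_gap: 33.8
finger_force: 35.0
```

```bash
python3 -c "
from h import *
s=st(); print(s['moment'])
w=cam('wrist'); cv2.imwrite('pics/w5.png',w['frame']); np.savez('w5.npz',w=cloud(w),f=w['frame'])
c=cam('scene'); cv2.imwrite('pics/s5.png',cv2.resize(c['frame'][150:260,210:360],None,fx=5,fy=5))"
```

```text
32.0 [597.  102.8 -13.6] [-3.138 -0.     3.126] F [ -1.9 -18.8   2.4] gap 33.8 35.0
[-3.73988546  0.29372359 -0.05886938]
```

View pics/s5.png

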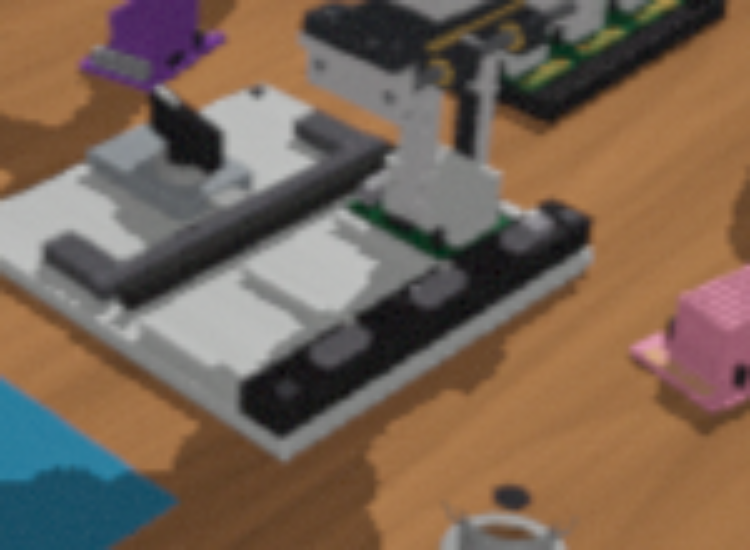

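Request:
move_arm(moves=[[0,-0.001,0.0005,0],[-0.001,-0.001,0.001,0],[-0.0015,-0.001,0.001,0],[-0.0015,-0.001,0.001,0]])

```text
clock: 32.55
eef_pos: [597.1, 102.8, -14.3]
eef_rot: [-3.139, -0.003, 3.126]
wrist_force: [-14.6, -13.2, 13.6]
finger_gap: 33.7
finger_force: 35.0
```

Request:
move_arm(moves=[[0,0,0,0],[0,0,0,0],[0,0,0,0],[0,0,-0.02,0],[0,0,-0.06,0],[0,0,-0.1,0],[0,0,-0.1,0],[0,0,-0.1,0]], jaw=0.048)

```text
clock: 33.35
eef_pos: [598.7, 104.9, 86.0]
eef_rot: [3.141, 0.002, 3.127]
wrist_force: [-0.7, -0.9, -1.2]
finger_gap: 47.8
finger_force: 0.0
```

```bash
cat >> h.py <<'E'
def jchk(w,y):
    # board fit (z 14-20) relative: green-ish handled by z; heatsink fit
    print('hs',fit(w,597,y,44,58,36))
E
python3 -c "
from h import *
s=st()
w=cloud(cam('wrist')); jchk(w,104); t=cloud(cam('top')); print(fit(t,507,-394,33,46)); to(506.3,-394.4,100,np.pi-np.radians(22.7))
s=manip.read_state(); print(s['joints'])
"
```

```text
33.4 [598.7 104.9  86. ] [3.141e+00 2.000e-03 3.127e+00] F [-0.7 -0.9 -1.2] gap 47.8 0.0
hs (np.int64(980), array([596.9, 103.5]), array([34.1, 56.4]), -1.0, np.float64(50.8))
(np.int64(276), array([ 506.3, -394.3]), array([36.1, 56.8]), -23.1, np.float64(39.9))
move [0.0841, -0.5004, -0.0157, 0.3815]
[ 1.13116378e-01  5.01324429e-01  1.43936512e+00  4.84348449e-05
  1.20266280e+00 -1.44299865e+00]
```

Request:
move_arm(moves=[[0.008,-0.048,-0.016,0.03],[0.016,-0.096,-0.016,0.06],[0.024,-0.144,-0.016,0.1],[0.032,-0.192,-0.016,0.14],[0.04,-0.24,-0.016,0.18],[0.048,-0.288,-0.016,0.22],[0.056,-0.336,-0.016,0.26],[0.064,-0.384,-0.016,0.3],[0.072,-0.432,-0.016,0.34],[0.08,-0.475,-0.016,0.385],[0.084,-0.5,-0.016,0.385],[0.084,-0.5,-0.016,0.385]])

```text
clock: 34.65
eef_pos: [505.3, -396.5, 99.5]
eef_rot: [3.141, -0.002, 2.738]
wrist_force: [0.2, 0.2, -0.5]
finger_gap: 47.8
finger_force: 0.0
```

Request:
move_arm(moves=[[0,0,0,0],[0,0,0,0],[0,0,0,0]])

```text
clock: 34.95
eef_pos: [507.4, -392.8, 101.4]
eef_rot: [3.141, -0.0, 2.743]
wrist_force: [0.2, -0.0, -0.3]
finger_gap: 47.7
finger_force: 0.0
```

```bash
python3 -c "
from h import *
s=st()
w=cloud(cam('wrist')); a=fit(w,506,-394,33,46); print(a)
to(a[1][0],a[1][1],-25,np.pi+np.radians(a[3]))
"
```

```text
35.0 [ 507.4 -392.8  101.4] [ 3.141 -0.     2.743] F [ 0.2 -0.  -0.3] gap 47.7 0.0
(np.int64(867), array([ 505.8, -394.4]), array([34. , 56.4]), -23.2, np.float64(40.7))
move [0.0009, -0.002, 0.1265, 0.0065]
```

Request:
move_arm(moves=[[0.001,-0.002,0.03,0.006],[0.001,-0.002,0.06,0.006],[0.001,-0.002,0.09,0.006],[0.001,-0.002,0.11,0.006],[0.001,-0.002,0.12,0.006],[0.001,-0.002,0.1265,0.006],[0.001,-0.002,0.1265,0.006],[0.001,-0.002,0.1265,0.006]])

```text
clock: 35.8
eef_pos: [505.8, -395.7, -23.9]
eef_rot: [-3.141, 0.001, 2.736]
wrist_force: [-0.2, 0.4, -0.4]
finger_gap: 47.9
finger_force: 0.0
```

Request:
move_arm(moves=[[0,0,0,0],[0,0,0,0],[0,0,0,0],[0,0,0,0],[0,0,0,0],[0,0,-0.02,0],[0,0,-0.05,0],[0,0,-0.09,0],[0,0,-0.12,0],[0,0,-0.12,0],[0,0,-0.12,0]], jaw=0.01, squeeze=35)

```text
clock: 36.9
eef_pos: [505.1, -395.3, 94.7]
eef_rot: [3.142, -0.0, 2.736]
wrist_force: [-0.6, -0.5, -1.5]
finger_gap: 33.7
finger_force: 35.0
```

```bash
python3 -c "
from h import *
s=st(); to(590.5,-49.7,55,3.127)
"
```

```text
36.9 [ 505.1 -395.3   94.7] [ 3.142 -0.     2.736] F [-0.6 -0.5 -1.5] gap 33.7 35.0
move [0.058, 0.3513, 0.0397, -0.3913]
```

Request:
move_arm(moves=[[0.008,0.048,0,-0.04],[0.016,0.096,0,-0.08],[0.024,0.144,0,-0.13],[0.032,0.192,0,-0.19],[0.04,0.24,0,-0.25],[0.048,0.288,0,-0.31],[0.056,0.33,0,-0.36],[0.0577,0.3495,0,-0.391],[0.0577,0.3495,0,-0.391],[0.0577,0.3495,0.02,-0.391],[0.0577,0.3495,0.04,-0.391],[0.0577,0.3495,0.04,-0.391]])

```text
clock: 38.1
eef_pos: [587.8, -52.2, 51.3]
eef_rot: [3.141, -0.006, 3.125]
wrist_force: [-0.9, 0.2, -1.9]
finger_gap: 33.9
finger_force: 35.0
```

Request:
move_arm(moves=[[0,0,0,0],[0,0,0,0]])

```text
clock: 38.3
eef_pos: [590.5, -52.1, 55.8]
eef_rot: [-3.141, 0.001, 3.126]
wrist_force: [1.0, 0.1, -1.5]
finger_gap: 33.8
finger_force: 35.0
```

```bash
python3 -c "
from h import *
s=st(); to(590.3,-51.5,-8,3.127)
w=cloud(cam('scene')); z=s['eef_pos'][2]+27; print(fit(w,590,-51,z-4,z+10,60))
"
```

```text
38.3 [590.5 -52.1  55.8] [-3.141e+00  1.000e-03  3.126e+00] F [ 1.   0.1 -1.5] gap 33.8 35.0
move [0.0002, 0.0006, 0.0638, -0.001]
(np.int64(265), array([587.5, -54.3]), array([62.8, 91.4]), -0.7, np.float64(88.3))
```

Request:
move_arm(moves=[[0,0.0005,0.02,0],[0,0.0005,0.04,0],[0,0.0005,0.055,0],[0,0.0005,0.062,0],[0,0.0005,0.066,0],[0,0.0005,0.069,0],[0,0.0005,0.07,0],[0,0.0005,0.07,0],[0,0.0005,0.07,0]])

```text
clock: 39.25
eef_pos: [590.6, -51.1, -14.2]
eef_rot: [-3.141, 0.001, 3.127]
wrist_force: [-0.7, 0.1, 3.6]
finger_gap: 34.0
finger_force: 35.0
```

```bash
python3 -c "
from h import *
s=st()"
```

```text
39.2 [590.6 -51.1 -14.2] [-3.141e+00  1.000e-03  3.127e+00] F [-0.7  0.1  3.6] gap 34.0 35.0
```

Request:
move_arm(moves=[[0,0.001,-0.0005,0],[0,0.002,-0.0005,0],[0,0.003,-0.0005,0],[0,0.004,-0.0005,0],[0,0.005,-0.0005,0],[0,0.005,-0.0005,0]])

```text
clock: 39.85
eef_pos: [590.4, -47.1, -14.2]
eef_rot: [-3.14, 0.0, 3.126]
wrist_force: [-1.1, -9.0, 1.8]
finger_gap: 33.8
finger_force: 35.0
```

Request:
move_arm(moves=[[-0.001,-0.0005,0,0],[-0.002,-0.0005,0,0],[-0.003,-0.0005,0,0],[-0.004,-0.0005,0,0],[-0.005,-0.0005,0,0],[-0.005,-0.0005,0,0]])

```text
clock: 40.45
eef_pos: [594.2, -47.2, -14.2]
eef_rot: [-3.141, -0.003, 3.126]
wrist_force: [-10.9, -4.9, 10.0]
finger_gap: 34.0
finger_force: 35.0
```

```bash
python3 -c "
from h import *
s=st()"
```

```text
40.5 [594.2 -47.2 -14.2] [-3.141e+00 -3.000e-03  3.126e+00] F [-10.9  -4.9  10. ] gap 34.0 35.0
```

Request:
move_arm(moves=[[-0.0005,0.0005,0,0],[-0.001,0.001,0,0],[-0.001,0.001,0,0]])

```text
clock: 40.75
eef_pos: [594.2, -47.2, -14.1]
eef_rot: [-3.14, -0.005, 3.126]
wrist_force: [-19.0, -10.9, 14.9]
finger_gap: 33.8
finger_force: 35.0
```

Request:
move_arm(moves=[[0,0,0,0],[0,0,0,0],[0,0,0,0],[0,0,-0.02,0],[0,0,-0.06,0],[0,0,-0.1,0],[0,0,-0.1,0],[0,0,-0.1,0]], jaw=0.048)

```text
clock: 41.55
eef_pos: [596.6, -45.4, 86.0]
eef_rot: [-3.142, 0.001, 3.127]
wrist_force: [0.1, -0.9, 0.5]
finger_gap: 48.1
finger_force: 0.0
```

```bash
python3 -c "
from h import *
s=st(); c=cam('wrist')
w=cloud(c); jchk(w,-46); to(467.4,27.2,110,2.954)
"
```

```text
41.5 [596.6 -45.4  86. ] [-3.142e+00  1.000e-03  3.127e+00] F [ 0.1 -0.9  0.5] gap 48.1 0.0
hs (np.int64(998), array([593.9, -46.3]), array([33.6, 55.8]), -1.4, np.float64(50.8))
move [0.1296, 0.0707, -0.0252, 0.173]
```

Request:
move_arm(moves=[[0.045,0.02,-0.025,0.05],[0.09,0.045,-0.025,0.1],[0.12,0.065,-0.025,0.15],[0.13,0.0705,-0.025,0.173],[0.13,0.0705,-0.025,0.173],[0.13,0.0705,-0.025,0.173],[0.13,0.0705,-0.025,0.173]])

```text
clock: 42.3
eef_pos: [467.9, 26.4, 110.0]
eef_rot: [-3.141, -0.001, 2.954]
wrist_force: [-0.3, -1.0, -0.6]
finger_gap: 48.0
finger_force: 0.0
```

```bash
python3 -c "
from h import *
s=st(); c=cam('wrist'); w=cloud(c); print('knob',fit(w,467,27,56,75,40))
t=cam('top'); v=cloud(t)
for y in (104,-46): print(fit(v,597,y,44,58,36))
for y in (297,365,431): print(fit(v,483,y,36,55,36))
cv2.imwrite('pics/t6.png',cv2.resize(t['frame'][130:250,70:440],(800,260),interpolation=cv2.INTER_CUBIC))
to(467.4,27.2,-4,2.954)
"
```

```text
42.3 [467.9  26.4 110. ] [-3.141e+00 -1.000e-03  2.954e+00] F [-0.3 -1.  -0.6] gap 48.0 0.0
knob (np.int64(808), array([466.3,  26.4]), array([13.5, 63.7]), -10.5, np.float64(65.5))
(np.int64(181), array([598.2, 103.2]), array([55.6, 34.4]), 0.1, np.float64(51.0))
(np.int64(156), array([595.1, -46.4]), array([31.6, 55.3]), -0.3, np.float64(51.3))
(np.int64(249), array([487.1, 298. ]), array([35. , 54.9]), -0.6, np.float64(42.8))
(np.int64(292), array([484.7, 365.7]), array([55.5, 36.2]), 1.2, np.float64(41.9))
(np.int64(273), array([482.4, 432.3]), array([54.6, 36.8]), 0.6, np.float64(42.0))
move [0.0005, 0.0008, 0.114, -0.0005]
```

View pics/t6.png

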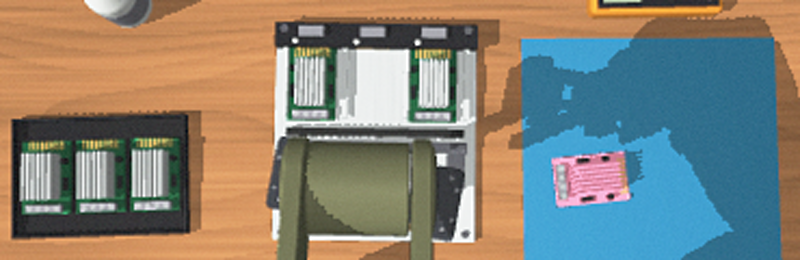

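Picture: three modules lie in the tray at (45,178), (100,178) and (155,178). Two are seated in bays 0 and 2, and only the pink look-alike is left on the mat. Now I close the clamp.

Request:
move_arm(moves=[[0.001,0,0.03,0],[0.001,0,0.06,0],[0.001,0,0.09,0],[0.001,0,0.105,0],[0.001,0,0.112,0],[0.001,0,0.112,0],[0.001,0,0.112,0]])

```text
clock: 43.1
eef_pos: [466.9, 26.9, -0.8]
eef_rot: [3.141, 0.001, 2.954]
wrist_force: [0.1, -0.0, -0.8]
finger_gap: 48.1
finger_force: 0.0
```

Request:
move_arm(moves=[[0,0,0,0],[0,0,0,0],[0,0,0,0],[0,0,0,0],[0,0,0,0],[0,0,0,0]], jaw=0.0, squeeze=50)

```text
clock: 43.7
eef_pos: [466.4, 26.0, -1.1]
eef_rot: [-3.14, 0.0, 2.954]
wrist_force: [-2.7, -8.5, 3.4]
finger_gap: 20.8
finger_force: 50.0
```

Request:
move_arm(moves=[[0,0,0,0.12],[0,0,0,0.24],[0,0,0,0.36],[0,0,0,0.48],[0,0,0,0.6],[0,0,0,0.72],[0,0,0,0.84],[0,0,0,0.96],[0,0,0,1.08],[0,0,0,1.2],[0,0,0,1.32],[0,0,0,1.4]])

```text
clock: 44.9
eef_pos: [467.4, 26.7, -1.0]
eef_rot: [3.139, 0.0, 1.549]
wrist_force: [5.5, -2.0, -1.8]
finger_gap: 21.3
finger_force: 50.0
```

Request:
move_arm(moves=[[0,0,0,0],[0,0,0,0],[0,0,0,0.02],[0,0,0,0.02]])

```text
clock: 45.3
eef_pos: [467.4, 26.7, -1.0]
eef_rot: [3.139, 0.0, 1.533]
wrist_force: [3.7, -3.0, -1.8]
finger_gap: 20.7
finger_force: 50.0
```

Release, rise, and check.

Request:
move_arm(moves=[[0,0,0,0],[0,0,0,0],[0,0,0,0],[0,0,-0.02,0],[0,0,-0.06,0],[0,0,-0.11,0],[0,0,-0.16,0],[0,0,-0.2,0],[0,0,-0.2,0],[0,0,-0.2,0],[0,0,-0.2,0]], jaw=0.05)

```text
clock: 46.4
eef_pos: [465.7, 27.0, 197.1]
eef_rot: [-3.139, 0.0, 1.534]
wrist_force: [0.6, -0.3, 0.3]
finger_gap: 49.9
finger_force: 0.0
```

```bash
python3 -c "
from h import *
s=st(); c=cam('wrist'); w=cloud(c); print('knob',fit(w,467,27,56,75,40)); v=cloud(cam('top'))
for y in (104,-46): print(fit(v,597,y,44,58,36),fit(w,597,y,44,58,36))
cv2.imwrite('pics/w7.png',cv2.resize(c['frame'][50:270,190:430],(720,600),interpolation=cv2.INTER_CUBIC))
X,Y,Z=w[...,0],w[...,1],w[...,2]
# bar far edge
for y in (-80,-10,65): 
    k=(Z>22)&(Z<31)&(X>500)&(X<580)&(abs(Y-y)<8); print(y,np.percentile(X[k],[2,98]).round(1))
"
```

```text
46.4 [465.7  27.  197.1] [-3.139  0.     1.534] F [ 0.6 -0.3  0.3] gap 49.9 0.0
knob (np.int64(488), array([467.8,  26.7]), array([64. , 13.7]), 88.4, np.float64(65.4))
(np.int64(188), array([598. , 103.4]), array([34.1, 55.4]), -0.5, np.float64(50.7)) (np.int64(602), array([598.1, 103.8]), array([33.9, 56.5]), -0.8, np.float64(50.8))
(np.int64(154), array([594.9, -46.3]), array([31.5, 55.2]), -0.3, np.float64(51.4)) (np.int64(790), array([595.4, -45.4]), array([34.3, 56.5]), -1.7, np.float64(49.9))
-80 [501.2 515.6]
-10 [524.7 549.8]
65 [525.6 551. ]
```

View pics/w7.png

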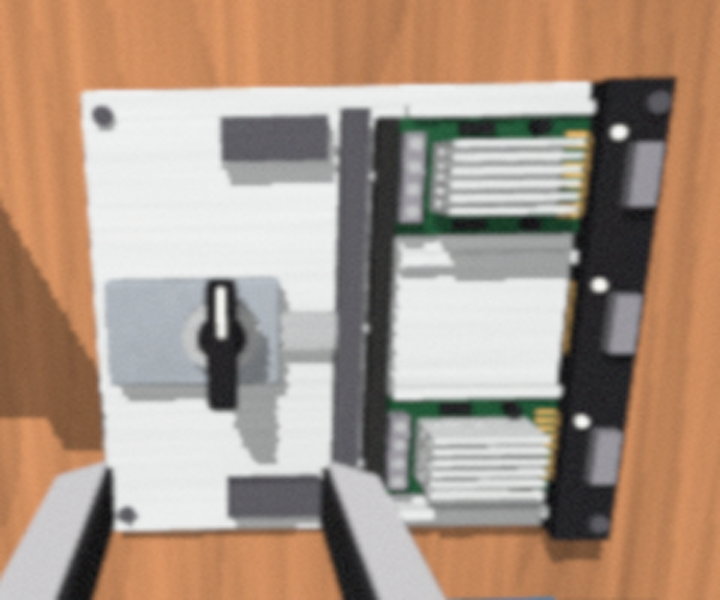

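The knob is back along the jig's y (220,340), the bar touches both terminal blocks, and both contact ends are at the rail. I make one closer squareness check over bay 2.

```bash
python3 -c "
from h import *
to(594.4,-45,80,3.127)"
```

```text
move [-0.0672, 0.1312, 0.1172, -1.5932]
```

Request:
move_arm(moves=[[-0.02,0.04,0,-0.15],[-0.04,0.08,0,-0.3],[-0.06,0.12,0,-0.45],[-0.067,0.131,0,-0.6],[-0.067,0.131,0.02,-0.75],[-0.067,0.131,0.05,-0.9],[-0.067,0.131,0.08,-1.05],[-0.067,0.131,0.1,-1.2],[-0.067,0.131,0.117,-1.35],[-0.067,0.131,0.117,-1.5],[-0.067,0.131,0.117,-1.593],[-0.067,0.131,0.117,-1.593]])

```text
clock: 47.7
eef_pos: [594.3, -44.8, 80.3]
eef_rot: [3.141, -0.002, 3.128]
wrist_force: [0.5, -0.4, -0.5]
finger_gap: 49.8
finger_force: 0.0
```

Request:
move_arm(moves=[[0,0,0,0],[0,0,0,0],[0,0,0,0]])

```text
clock: 48.0
eef_pos: [594.8, -44.8, 81.5]
eef_rot: [3.142, -0.0, 3.125]
wrist_force: [-0.7, -0.1, 0.1]
finger_gap: 50.2
finger_force: 0.0
```

```bash
python3 -c "
from h import *
st(); c=cam('wrist'); w=cloud(c); print(fit(w,594.5,-46,44,58,36))
X,Y,Z=w[...,0],w[...,1],w[...,2]; hsv=cv2.cvtColor(c['frame'],cv2.COLOR_BGR2HSV)
g=(hsv[...,0]>50)&(hsv[...,0]<90)&(hsv[...,1]>90)&(Z>13)&(Z<21)&(abs(Y+46)<45)&(X>520)
print(g.sum(),cv2.minAreaRect(w[g][:,:2].astype(np.float32)))
for x in range(555,640,14):
    k=g&(abs(X-x)<5); r=(Z>18)&(Z<24)&(abs(X-x)<5)&(Y>-18)&(Y<5)&(hsv[...,1]<60)
    print(x,Y[k].max().round(1) if k.any() else None, Y[k].min().round(1) if k.any() else None,np.median(Y[r]).round(1) if r.any() else None)
cv2.imwrite('pics/w8.png',c['frame'])
"
```

```text
48.0 [594.8 -44.8  81.5] [ 3.142 -0.     3.125] F [-0.7 -0.1  0.1] gap 50.2 0.0
(np.int64(1045), array([594.3, -46.4]), array([34. , 56.7]), -1.0, np.float64(50.8))
823 ((594.2418823242188, -47.247562408447266), (57.95443344116211, 88.37953186035156), 88.84721374511719)
555 -17.5 -74.7 -13.1
569 -18.3 -75.3 -12.9
583 -18.2 -74.9 -13.2
597 -19.2 -75.3 -14.0
611 -19.0 -74.9 -13.8
625 -18.9 -75.6 -13.7
639 -20.0 -77.1 -13.4
```

View pics/w8.png

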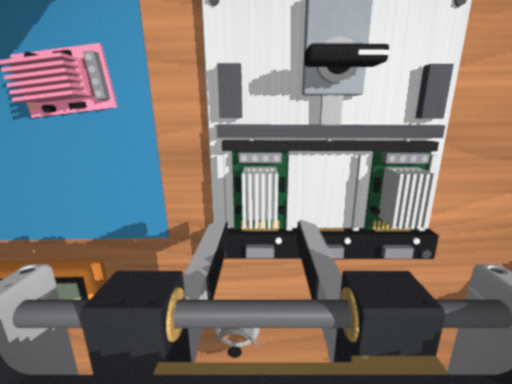

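Both modules are square (−1.0°, matching the jig) and flush in their corners, so I hand the job in.

```bash
python3 -c "
from cell import manip
print(manip.sign_off())"
```

```text
the job is handed in; nothing more can be done
None
```

Job handed in at about 48 s: clamp opened, three tested modules put flat in the black tray, two new modules seated square in bays 0 and 2, clamp turned back shut, and the meter, spool, bottle and look-alikes never touched.

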